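# Change over the corbels in a carver's toggle-clamp jig

### The job

Free the finished, carved corbel in the jig by lifting its clamp's handle, and stand it on its flat back in the middle of the felt pad. Pick every plain corbel blank out of the tray and set it down on its flat back in a station of its own, squarely and without rocking, heel up against the back stop and flank along the side rail, and push that station's clamp handle down past its dead point so that the pad holds the blank. Do not knock over the figure or the glue bottle.

Things in the scene. Friction and masses are not known exactly. Their poses are not given: they have to be found in the camera images.
- station_1: one of 3 like stations, 118 mm apart along y on a fixed 18 mm plywood jig (their order varies). Origin on the plywood under the clamp's bar pivot; x points back from the work place to the clamp's handle, z up. Back stop for a heel: riser front at x = -48, 50 wide, 20 high, riser ends at x = 68; side rail: inner face y = +20, 8 thick, 7 high, x -116 to -50 (mm); -y side and front are open
- station_2: as station_1. A corbel against both stops has its origin at station (-84, 0, 0) mm and its axes parallel to the station's. The steel clamp base on the riser is 31 mm wide and reaches z = 60 mm
- station_3: as station_1. Clamped, the bar lies level over the work and the handle level to +x. Open, the handle stands leaning 8 deg back from vertical and the bar stands just before it, leaning 6 deg back, its end 130 mm above the plywood, the pad facing the work side
- toggle_1 (a joint): station_1's clamp handle, angle to the bar it is pinned to, rad: 0 = down on its stop, past the dead point, clamped; 0.07 = dead point; 3.11 = fully open. A knee link raises the bar as the handle rises, in the station's x-z plane. Friction holds it where it is left
- toggle_2 (a joint): as toggle_1, for station_2. To clamp, push the grip back and down: 2 to 3 N until the rubber meets the part, then about 4 N over the dead point, where it snaps on to its stop. With no part under the pad there is no snap
- toggle_3 (a joint): as toggle_1, for station_3. To free a part, lift the grip: about 4 N over the dead point, then up to 6 N half way up
- grip_1 (a point): on the handle of station_1's clamp: a point in the black grip, a bar 18 mm wide (y) and 15 mm thick that runs from 55 mm inwards to 20 mm outwards of it. In the station's frame it is at x = 96, z = 68 mm clamped and x = 35, z = 142 mm fully open
- grip_2 (a point): the same point on the handle of station_2's clamp. From clamped to open it passes (x, z) = (96, 68), (93, 97), (90, 118), (83, 132), (68, 140), (35, 142) mm in the station's frame, the handle at 0, 15, 30, 45, 60 and 82 deg to the plywood
- grip_3 (a point): the same point on the handle of station_3's clamp
- pad_1: sprung rubber-tipped spindle at the bar's end, station_1's clamp; pad 16 mm across, origin at the centre of its face. Clamped on a corbel it is at station x = -66 mm and presses on the flat top land with about 11 N (spring 4 N/mm)
- pad_2: as pad_1, for station_2
- pad_3: as pad_1, for station_3
- blank_1: plain bandsawn limewood corbel blank (any blank may be absent), 72 x 40 x 34 mm high, about 70 g. Origin: centre of its flat back, on which it lies; z up, x from round nose (x = -36) to flat heel (x = +36). Heel end: block 34 mm long, top land flat at 34 mm, flat sides (grip it there, across y); it slopes down to a nose 24 mm high. Lies in the tray turned anyhow
- blank_2: a blank, as blank_1
- blank_3: a blank, as blank_1
- carved: the finished corbel: size, shape and axes of a blank, but with carved leaf ribs on the slope and rings on the sides of the nose; at the start it is clamped in station_1, up to 3 mm off the stops
- tray: wooden tray, 208 (x) x 296 (y) x 26 mm high, walls and floor 8 mm, fixed; origin at the centre of its underside. In it, in no set order, 2 rows 94 mm apart of 3 places 92 mm apart: the blanks, a stepped offcut (62 x 34 x 30), a stubby gouge (about 85 long, 22 high) and a turned knob (36 across, 41 high)
- felt: grey felt pad, 130 x 130 x 5 mm, fixed on the bench; origin at the centre of its underside
- figure: carved figure on a round base, 70 mm across, 190 mm tall, standing loose beyond the tray; origin at the centre of its underside
- glue: white glue bottle, 64 mm across, 170 mm tall, standing loose beyond the felt; origin at the centre of its underside
- nose_1 (a point): foremost point of blank_1's nose, 12 mm above its flat back
- nose_2 (a point): foremost point of blank_2's nose, 12 mm above its flat back
- nose_3 (a point): foremost point of blank_3's nose, 12 mm above its flat back
There are look-alikes about, which are no part of the job. What is shaped like the blank_2 but blue or red is not meant.

How it is judged:
By the outcome, as a careful person would: the job done as asked, in the order asked, and still so for the second after the job is handed in, with the robot touching nothing.
Of blank_1, blank_2, blank_3 only 2 to 3 are there at a start; the rules pass over those that are not, and their reading is None.
At some moment in a run one of blank_1, blank_2, blank_3 may be knocked a few centimetres aside while the robot is not near it.
Once in a run the grip may slacken for a moment while it holds something.
It also fails if it takes over 210 s, if anything falls off the work surface, if the arm or the gripper's body presses on something with over 40 N, if the wrist force passes 120 N, or if a joint passes its speed limit or range.

### The arm

A 6-joint arm with a two-finger parallel gripper is mounted at the origin on the work surface. World frame = base frame: x ahead of the robot, y to its left, z up, the work surface at z = 0. Lengths are in mm, angles in rad, forces in N, time in s.
With the tool pointing down it reaches from about 400 to 925 mm from the base axis. Payload 12.5 kg.
Tool frame: the origin (TCP) lies on the front face of the gripper's body, between the roots of the fingers; the fingertips stand 78 mm ahead of it and the grasp point (between the pads) lies 59 mm ahead of it (env.nose_length is the distance from the TCP to the fingertips, in mm); z points along the fingers, y is the line along which they close (so a half turn about z gives the same grasp; the last joint's range is limited). The gripper opens to 95 mm and grips with 3 to 60 N. Pads are 20 mm wide; open, the fingers measure 119 mm over their backs; the gripper's body (75 mm by 180 mm) begins 59 mm behind the grasp point.
Start: joints at [-1.261, 0.491, 1.559, -0, 1.092, -0.106], TCP at [252.473, -571.748, 292.261] pointing down, gripper open.
Joint ranges: [-3.1, 3.1], [-0.84, 2.19], [0.05, 2.79], [-1.13, 4.28], [0.06, 2.93], [-2.69, 2.69]. Speed limits (rad/s): [2.22, 2.22, 2.79, 3.14, 3.14, 3.14].

### API

Orientations are given as [roll, pitch, yaw] about the fixed x, y, z axes, in that order (R = Rz(yaw) Ry(pitch) Rx(roll)).
In Python, from cell import env gives the robot as it stands.
- The arm moves only by the tool jog_arm, never from a script. Its argument "motion" is a list of rows, each a list of 7 numbers: the turn, a rotation vector about the tool's x, y, z in degrees, then the shift along the tool's x, y, z in mm, then the finger opening in mm, from 0 to 95.1. In form: [[wx, wy, wz, x, y, z, hand], ...]. A call has 1 to 10 rows; each row shifts and turns the commanded pose from where the row before left it, along the tool's axes as they then stand; what a row does not reach is not made up. A row lasts 1/8 s, in which the tool goes at most 62.5 mm and 10.7 degrees, less where a joint would pass 70% of its speed; a pose out of reach is approached as far as the arm can. A call is refused whole if a number of a shift passes 62.5 or a number of a turn 10.7, either way. A call with a gripper value outside its range is refused whole. The fingers move at their own pace and stop on an object; the grip force is fixed at half the most. Time passes only in rows, so rows that do not move let the fingers close. It gives the time, the measured TCP pose, the force, the opening and the grip force at its end, in the units of the state.
- env.state(): the state, without advancing time (a new reading comes with each control period).
- env.read_camera(name): name is "side" or "top"; returns a dict with "color" (480x640x3 uint8, red, green, blue), "z_map" (480x640 float32, mm along the optical axis (not along the pixel's ray), 0 where there is no reading), "camera_matrix" (3x3 intrinsics, pixels), "world_to_cam" (4x4, takes a point from world to camera coordinates). Camera axes: x right, y up, looking along -z (the intrinsics and any distortion apply to the point x, -y, -z); pixel columns grow to the right and rows downward; lengths in mm; the calibration is good to about 2 mm. A picture is of the moment at which its call begins.
- env.job_done(): hands the job in; it is judged then, once.
Trained networks look in the newest picture that a camera, given by its name, has taken for a name from the list of things; names that differ only in an ending like _2 or _b are one class to them, and where a whole thing is asked for, a point or a joint stands for the part that bears it (a point fixed in the world has none). Each returns a list of dicts, best first, with "score" (0 to 1); they miss things now and then, are a little off and sometimes report something else, mostly with a low value. They report only what shows in the picture. A call takes as long as a camera call. They do not tell look-alikes from the thing itself.
- env.recognise(camera, thing): "location" ([column, row] in pixels, amid what is visible of it).
The state is a dict: "t": time; "joints": joint angles; "qvel": joint speeds; "tau": joint torques, N m; "eef_pos": TCP position; "tcp_rot": TCP orientation; "ft_force": force on the tool from outside, world axes, zero at the start; "moment": the same for the moment, N m; "opening": opening from 0.0 (shut) to 1.0 (fully open); "grip_force": force on a finger pad.
Only numpy, scipy, OpenCV 4.12 (cv2) and the standard library are available. Lean on these libraries where they do the work, as an engineer would, in place of code of your own. Each camera call takes 0.05 s, during which the arm holds its last target. There are 200 camera calls.

## Working session

There is one attempt and no reset: what is moved stays moved. The work goes in short steps, Python scripts to look and compute and a tool call to move; the robot and the scene stay as the last step left them, time stands still between calls to the robot, and variables do not carry over. Pictures are saved under pics/ and viewed, at most 14 in all, crops included, and the job is handed in when it is done.

Besides the shell and the picture viewer there is one more tool, called after ">>>" as a command line: name --pt "numbers of a row" for each row, then --argument value for the rest. jog_arm: Moves the arm, as the interface text tells. Its arguments: {"type":"object","properties":{"motion":{"type":"array"}},"required":["motion"]}

```bash
ls; mkdir -p pics
cat > h.py <<'E'
import numpy as np, cv2
from cell import env
def shot(cam,name=None):
    d=env.read_camera(cam)
    if name: cv2.imwrite('pics/'+name,d['color'][:,:,::-1])
    return d
def px2w(d,u,v,z=None):
    K=d['camera_matrix'];T=np.linalg.inv(d['world_to_cam'])
    r=np.array([(u-K[0,2])/K[0,0],-(v-K[1,2])/K[1,1],-1.])
    if z is None:
        D=d['z_map'][int(round(v)),int(round(u))]
        return T[:3,:3]@(r*D)+T[:3,3]
    R=T[:3,:3]@r; o=T[:3,3]
    return o+R*(z-o[2])/R[2]
def w2px(d,p):
    K=d['camera_matrix'];c=d['world_to_cam']@np.r_[p,1]
    return np.array([K[0,0]*c[0]/-c[2]+K[0,2],K[1,1]*-c[1]/-c[2]+K[1,2]])
def cloud(d):
    K=d['camera_matrix'];T=np.linalg.inv(d['world_to_cam'])
    v,u=np.mgrid[:480,:640];D=d['z_map']
    P=np.stack([(u-K[0,2])/K[0,0]*D,-(v-K[1,2])/K[1,1]*D,-D],-1)
    return P@T[:3,:3].T+T[:3,3]
E
python3 - <<'E'
from h import *
np.set_printoptions(precision=3,suppress=True)
s=env.state();print(s)
for c in('top','side'):
    d=shot(c,c+'0.png');print(c,d['camera_matrix'],np.linalg.inv(d['world_to_cam']))
    for n in['blank_1','carved','tray','felt','figure','glue','grip_1','pad_1','station_1','nose_1']:
        print(n,[(np.round(r['location']),round(r['score'],2),np.round(px2w(d,*r['location']))) for r in env.recognise(c,n)])
E
```

```text
pics
{'t': 0.0, 'joints': array([-1.261,  0.492,  1.559, -0.   ,  1.092, -0.106]), 'qvel': array([ 0.002,  0.001,  0.001, -0.001, -0.002,  0.   ]), 'tau': array([  0.002, -61.263, -25.818,   0.069,   0.048,  -0.   ]), 'eef_pos': array([ 252.431, -571.57 ,  291.661]), 'tcp_rot': array([-3.14 , -0.   ,  0.416]), 'ft_force': array([-0.856,  0.462,  0.362]), 'moment': array([ 0.009,  0.026, -0.037]), 'grip_force': 0.0, 'opening': 0.9994917820639851}
top [[511.706   0.    317.984]
 [  0.    511.706 233.796]
 [  0.      0.      1.   ]] [[   0.011    0.996   -0.092  355.984]
 [  -1.       0.011   -0.002  -41.39 ]
 [  -0.001    0.092    0.996 1259.61 ]
 [   0.       0.       0.       1.   ]]
blank_1 [(array([453., 143.]), 0.96, array([ 697., -368.,   32.])), (array([425., 296.]), 0.89, array([ 323., -297.,   22.])), (array([440., 242.]), 0.71, array([ 453., -330.,   40.])), (array([400., 239.]), 0.64, array([ 459., -237.,   34.]))]
carved [(array([331., 236.]), 0.84, array([462., -70.,  55.]))]
tray [(array([445., 223.]), 0.6, array([ 502., -351.,    5.]))]
felt [(array([144., 212.]), 0.8, a
[... 2210 characters left out ...]
, 172.]), 0.26, array([523., 398.,   6.]))]
pad_1 [(array([320., 255.]), 0.61, array([479., -72.,  65.])), (array([454., 264.]), 0.55, array([ 728., -226.,  118.])), (array([349., 159.]), 0.48, array([662., 302.,  85.]))]
station_1 [(array([340., 224.]), 0.98, array([558.,  36.,  63.])), (array([350., 252.]), 0.8, array([550., -80.,  67.])), (array([325., 197.]), 0.56, array([552., 153.,  68.]))]
nose_1 [(array([466., 351.]), 0.89, array([ 695., -382.,   34.])), (array([334., 325.]), 0.73, array([ 462., -264.,   41.])), (array([343., 358.]), 0.69, array([ 457., -342.,   33.])), (array([272., 365.]), 0.6, array([ 323., -325.,   33.])), (array([204., 406.]), 0.6, array([ 190., -377.,   23.]))]
```

View pics/top0.png

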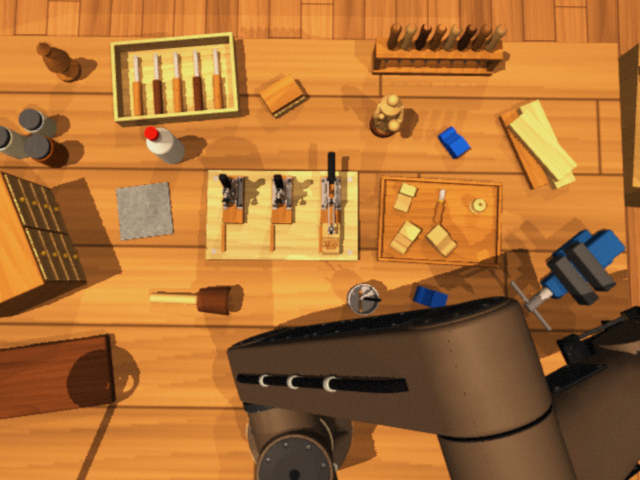

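View pics/side0.png

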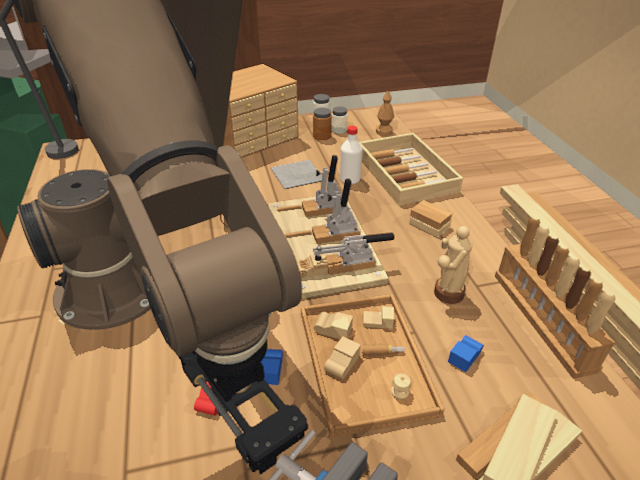

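The top view shows the tray with light-wood things at (405,197), (406,237) and (440,240), the gouge at (440,205) and the knob at (479,205). The blue/red look-alikes at (454,142) and (430,297) are outside it. The carved corbel is clamped at (330,240), in the right-hand station. I expect (406,237) and (440,240) to be the blanks and (405,197) the offcut, so I'll confirm with one crop.

Run:
```python
from h import *
np.set_printoptions(precision=1,suppress=True)
d=shot('top');e=shot('side')
a=cv2.resize(d['color'][170:270,375:510],None,fx=3,fy=3,interpolation=cv2.INTER_CUBIC)
b=cv2.resize(e['color'][295:430,300:440],(390,376),interpolation=cv2.INTER_CUBIC)
im=np.zeros((380,800,3),np.uint8);im[:300,:405]=a;im[:376,410:800]=b
cv2.imwrite('pics/crop1.png',im[:,:,::-1])
P=cloud(d)
# top land of tray things
for n,(u,v) in dict(A=(405,197),B=(406,237),C=(440,240)).items():
    Q=P[v-22:v+22,u-20:u+20].reshape(-1,3)
    for lo,hi in((16,29),(29,36),(36,40.),(40,46)):
        m=Q[(Q[:,2]>lo)&(Q[:,2]<hi)]
        if len(m)>5:print(n,lo,len(m),m.mean(0),cv2.minAreaRect(m[:,:2].astype(np.float32)))
# jig plywood outline
Q=P[150:280,190:372].reshape(-1,3);m=Q[(Q[:,2]>14)&(Q[:,2]<22)];print('jig',len(m),cv2.minAreaRect(m[:,:2].astype(np.float32)))
m=P[170:250,100:190].reshape(-1,3);m=m[(m[:,2]>3)&(m[:,2]<15)];print('felt',len(m),m.mean(0))
g=(np.abs(np.ptp(d['color'].astype(int),axis=2))<25)[170:250,100:190];m=P[170:250,100:190][g];print('felt grey',len(m),m.mean(0),cv2.minAreaRect(m[:,:2].astype(np.float32)))
```

```text
A 16 371 [ 574.3 -245.4   21.7] ((571.6082153320312, -248.4647674560547), (97.39673614501953, 85.47040557861328), 88.24697875976562)
A 29 44 [ 583.9 -250.8   33.1] ((593.8465576171875, -240.77288818359375), (66.11651611328125, 47.87363052368164), 76.17550659179688)
A 36 88 [ 579.8 -254.2   37.8] ((579.5111694335938, -253.3167266845703), (34.13341522216797, 24.24888801574707), 73.0738754272461)
A 40 27 [ 577.2 -251.1   41.2] ((578.176513671875, -253.74725341796875), (31.299407958984375, 20.97238540649414), 70.38075256347656)
B 16 122 [ 443.8 -232.4   25.1] ((444.4359130859375, -246.142333984375), (63.63590621948242, 99.69910430908203), 56.136634826660156)
B 29 162 [ 451.8 -235.7   32.3] ((462.0893859863281, -243.51953125), (39.40713119506836, 65.8658676147461), 56.80703353881836)
B 36 88 [ 471.7 -250.5   38.5] ((465.8399353027344, -246.45724487304688), (40.07068634033203, 64.62931060791016), 55.37584686279297)
B 40 177 [ 479.  -255.1   42.6] ((478.3302307128906, -254.56564331054688), (39.25227355957031, 36.07133865356445), 55.17108917236328)
C 16 196 [ 445.4 -332.3   25. ] ((454.8805236816406, -334.7610778808594), (79.82133483886719, 112.44550323486328), 78.50218200683594)
C 29 167 [ 449.4 -340.3   32.2] ((467.2252502441406, -330.77020263671875), (84.0116195678711, 49.65393829345703), 42.9415168762207)
C 36 89 [ 466.2 -325.6   38.4] ((459.8135986328125, -331.5762023925781), (60.97098159790039, 39.65269088745117), 43.14104461669922)
C 40 162 [ 470.9 -321.2   42.2] ((470.5739440917969, -322.0127258300781), (33.62434005737305, 41.06746292114258), 45.29016876220703)
jig 8535 ((517.9260864257812, 51.501373291015625), (220.4029998779297, 370.4333190917969), 0.10787761211395264)
felt 3039 [526.6 394.3   5.7]
felt grey 0 [nan nan nan] ((0.0, 0.0), (0.0, 0.0), 0.0)<stdin>:18: RuntimeWarning: Mean of empty slice.
  ret = um.true_divide(
```

View pics/crop1.png

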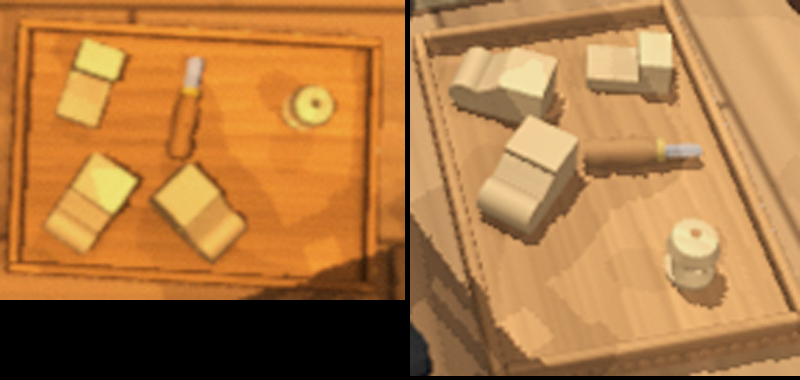

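Confirmed: B at (406,237) and C at (440,240) have the long slope and round nose, so they are the blanks. A at (405,197) is a smaller piece with one step (the offcut), and there is no third blank. Next I'll locate the stations precisely.

Run:
```python
from h import *
np.set_printoptions(precision=1,suppress=True)
d=shot('top');e=shot('side');P=cloud(d);S=cloud(e)
def box(P,x,y,z):
    m=P.reshape(-1,3);return m[(m[:,0]>x[0])&(m[:,0]<x[1])&(m[:,1]>y[0])&(m[:,1]<y[1])&(m[:,2]>z[0])&(m[:,2]<z[1])]
J=box(P,(400,640),(-140,240),(15,21));print('ply z',np.median(J[:,2]))
for yc in(-70,48,166):
    for nm,z,xr in(('riser',(35,42),(470,610)),('rail',(23,28),(390,480)),('land',(48,58),(420,475)),('base',(60,82),(480,560)),('high',(120,185),(470,640)),('grip',(82,105),(560,660))):
        m=box(P,xr,(yc-45,yc+45),z)
        if len(m)>5:print(yc,nm,len(m),np.percentile(m,[2,50,98],axis=0).T.ravel())
        m=box(S,xr,(yc-45,yc+45),z)
        if len(m)>5:print('   side',len(m),np.percentile(m,[2,50,98],axis=0).T.ravel())
m=box(P,(445,590),(310,470),(2,9))
c=d['color'].astype(int);g=(c[...,0]-c[...,2]<40)
mm=P[150:260,90:200][g[150:260,90:200]];mm=mm[mm[:,2]<12];print('felt',len(mm),cv2.minAreaRect(mm[:,:2].astype(np.float32)))
t=env.state()['eef_pos'];m=box(S,(t[0]-150,t[0]+150),(t[1]-150,t[1]+150),(t[2]-5,t[2]+40));print('body',len(m),cv2.minAreaRect(m[:,:2].astype(np.float32)))
m=box(P,(t[0]-150,t[0]+150),(t[1]-150,t[1]+150),(t[2]-5,t[2]+60));print('body',len(m))
```

```text
ply z 18.045197520801594
-70 riser 518 [497.9 541.3 605.3 -91.2 -64.8 -42.5  35.3  38.5  41.7]
   side 378 [478.7 526.1 606.1 -92.8 -82.5 -44.4  35.4  38.9  41.8]
-70 rail 69 [ 419.5  450.5  479.  -104.5  -43.7  -38.8   23.1   24.6   27.7]
   side 30 [432.6 454.  476.4 -90.5 -87.3 -84.9  23.2  26.   27.9]
-70 land 118 [443.5 463.1 474.6 -86.3 -67.4 -48.3  48.3  51.8  57.2]
   side 99 [453.1 464.9 474.3 -90.7 -72.1 -47.5  48.3  52.5  56.6]
-70 base 112 [486.  531.2 556.1 -80.2 -70.9 -52.6  63.5  76.9  81.6]
   side 259 [481.9 524.6 556.8 -82.3 -72.6 -58.8  60.8  75.3  81.6]
-70 grip 274 [568.  617.4 656.1 -74.6 -67.  -57.9  86.3  93.4  98.7]
   side 332 [561.5 604.4 655.  -77.7 -72.1 -56.4  82.8  92.1  97.9]
48 riser 493 [496.6 530.2 606.6  26.9  47.5  75.7  35.3  38.6  41.8]
   side 315 [495.9 525.5 607.6  24.6  37.8  73.8  35.5  38.7  41.8]
48 rail 61 [417.3 449.6 476.6  11.8  72.8  90.7  23.1  24.8  27.5]
   side 56 [429.5 453.8 479.   68.4  72.9  80.5  23.2  25.5  27.7]
48 base 54 [531.7 542.9 558.9  37.1  44.   65.1  61.   71.9  79.7]
   side 116 [532.6 543.3 559.4  34.2  44.5  6
[... 498 characters left out ...]
]
   side 47 [429.4 452.4 478.1 135.  189.8 198.4  23.1  25.2  27.8]
166 base 64 [531.8 542.3 559.3 154.9 162.6 182.4  60.5  69.9  79.9]
   side 95 [532.8 543.1 559.  151.8 160.7 184.8  60.4  70.3  81.1]
166 high 222 [529.5 566.6 584.1 160.1 167.5 176.8 123.3 145.9 181.5]
   side 235 [531.3 569.  583.5 158.3 163.8 176.9 120.9 143.1 180.2]
166 grip 35 [561.2 577.8 589.3 152.4 159.7 161.5  83.7  90.9 104.7]
   side 94 [561.7 575.1 590.1 151.7 160.9 181.1  82.9  91.8 104.1]
felt 94 ((575.5537109375, 378.291748046875), (134.32913208007812, 219.43138122558594), 83.6445083618164)
body 2184 ((255.1619873046875, -572.1162109375), (70.46922302246094, 179.00636291503906), 23.835546493530273)
body 1253
```

>>> jog_arm --pt "0 0 8 0 0 0 95" --pt "0 0 8 0 0 0 95" --pt "0 0 7.84 0 0 0 95" --pt "0 0 0 35 -46 0 95" --pt "0 0 0 35 -46 0 70" --pt "0 0 0 35 -46 0 50" --pt "0 0 0 35 -46 0 50" --pt "0 0 0 35 -46 0 50" --pt "0 0 0 35 -46 0 50" --pt "0 0 0 35 -46 0 50"

```text
t: 2.55
eef_pos: [498.5, -248.2, 292.5]
tcp_rot: [3.141, -0.0, -0.0]
ft_force: [-0.0, -0.9, 0.3]
opening: 0.526
grip_force: 0.0
```

>>> jog_arm --pt "0 0 0 35 -46 0 50" --pt "0 0 0 35 -46 0 50" --pt "0 0 0 34 -45 0 50" --pt "0 0 0 34 -45 0 50" --pt "0 0 0 0 0 0 50" --pt "0 0 0 0 0 0 50"

```text
t: 3.3
eef_pos: [635.4, -67.9, 292.0]
tcp_rot: [3.141, 0.001, 0.0]
ft_force: [1.0, -0.9, 0.0]
opening: 0.526
grip_force: 0.0
```

Run:
```python
from h import *
np.set_printoptions(precision=1,suppress=True)
s=env.state();print(s['t'],s['eef_pos'],s['tcp_rot'],s['ft_force'],s['joints'])
d=shot('top');P=cloud(d)
c=d['color'].astype(int);print(c[211,144])
g=(abs(c[...,0]-c[211,144,0])<35)&(abs(c[...,2]-c[211,144,2])<35)
g[:165]=0;g[260:]=0;g[:,:105]=0;g[:,185:]=0
mm=P[g];print('felt',len(mm),cv2.minAreaRect(mm[:,:2].astype(np.float32)),np.percentile(mm,[1,50,99],axis=0).ravel())
```

```text
3.3 [635.4 -67.9 292. ] [3.1 0.  0. ] [ 1.  -0.9  0. ] [-0.2  0.5  1.5 -0.   1.1  1.4]
[164 144 120]
felt 2719 ((487.86053466796875, 207.546630859375), (539.3135986328125, 163.04591369628906), 78.90837097167969) [456.6 323.6  -0.1 524.4 392.1   5.5 591.6 458.2  12.5]
```

>>> jog_arm --pt "0 0 0 0 0 50 50" --pt "0 0 0 0 0 50 50" --pt "0 0 0 0 0 30 50" --pt "0 0 0 0 0 17 50" --pt "0 0 0 0 0 0 10" --pt "0 0 0 0 0 0 10" --pt "0 0 0 0 0 0 10" --pt "0 0 0 0 0 0 10"

```text
t: 4.35
eef_pos: [635.9, -67.1, 146.1]
tcp_rot: [-3.14, -0.002, -0.001]
ft_force: [0.7, 1.4, 0.7]
opening: 0.185
grip_force: 30.0
```

>>> jog_arm --pt "0 0 0 0 0 -9 10" --pt "0 0 0 -1 0 -10 10" --pt "0 0 0 -2 0 -10 10" --pt "0 0 0 -1 0 -10 10" --pt "0 0 0 -2 0 -11 10" --pt "0 0 0 -3 0 -8 10" --pt "0 0 0 -4 0 -6 10" --pt "0 0 0 -7 0 -5 10" --pt "0 0 0 -8 0 -3 10" --pt "0 0 0 0 0 0 10"

```text
t: 5.6
eef_pos: [607.9, -67.3, 218.0]
tcp_rot: [-3.141, -0.002, -0.0]
ft_force: [3.2, 5.6, -3.6]
opening: 0.184
grip_force: 30.0
```

>>> jog_arm --pt "0 0 0 -8 0 -1 10" --pt "0 0 0 -8 0 -1 10" --pt "0 0 0 -8 0 0 10" --pt "0 0 0 -8 0 0 10" --pt "0 0 0 -3 0 0 10" --pt "0 0 0 0 0 0 10" --pt "0 0 0 0 0 0 40" --pt "0 0 0 0 0 0 40" --pt "0 0 0 0 0 -50 40" --pt "0 0 0 0 0 -60 40"

```text
t: 6.85
eef_pos: [572.3, -68.1, 329.9]
tcp_rot: [-3.141, 0.002, -0.001]
ft_force: [-0.0, -0.4, 0.5]
opening: 0.42
grip_force: 0.0
```

Run:
```python
from h import *
np.set_printoptions(precision=1,suppress=True)
s=env.state();print(s['t'],s['eef_pos'],s['ft_force'])
d=shot('top');e=shot('side')
for n,Q in(('top',cloud(d)),('side',cloud(e))):
    m=Q.reshape(-1,3)
    m=m[(m[:,0]>390)&(m[:,0]<500)&(abs(m[:,1]+67)<38)&(m[:,2]>35)&(m[:,2]<80)]
    print(n,len(m),np.percentile(m,[1,50,99],axis=0).ravel())
    for lo,hi in((35,49.5),(49.5,55)):
        k=m[(m[:,2]>lo)&(m[:,2]<hi)]; print(cv2.minAreaRect(k[:,:2].astype(np.float32)),k.mean(0))
im=np.zeros((480,800,3),np.uint8)
im[:400,:400]=cv2.resize(d['color'][150:270,270:390],(400,400));im[:400,400:]=cv2.resize(e['color'][190:310,270:390],(400,400))
cv2.imwrite('pics/s1.png',im[:400,:,::-1])
```

```text
6.85 [572.3 -68.1 329.9] [-0.  -0.4  0.5]Traceback (most recent call last):
  File "<stdin>", line 8, in <module>
    return _quantile_unchecked(
        a, q, axis, out, overwrite_input, method, keepdims, weights)
    return _ureduce(a,
                    func=_quantile_ureduce_func,
    ...<5 lines>...
                    overwrite_input=overwrite_input,
                    method=method)
    r = func(a, **kwargs)
    result = _quantile(arr,
                       quantiles=q,
    ...<2 lines>...
                       out=out,
                       weights=wgt)
    slices_having_nans = np.isnan(arr[-1, ...])
                                  ~~~^^^^^^^^^
IndexError: index -1 is out of bounds for axis 0 with size 0
```

>>> jog_arm --pt "0 0 0 -40 30 0 62" --pt "0 0 0 -40 30 0 62" --pt "0 0 0 -40 30 0 62" --pt "0 0 0 0 30 0 62" --pt "0 0 0 0 40 0 62" --pt "0 0 0 0 0 0 62"

```text
t: 7.7
eef_pos: [452.2, -229.8, 328.7]
tcp_rot: [3.141, 0.0, -0.003]
ft_force: [0.2, 0.5, -0.7]
opening: 0.649
grip_force: 0.0
```

Run:
```python
from h import *
np.set_printoptions(precision=1,suppress=True)
s=env.state();print(s['t'],s['eef_pos'],s['ft_force'])
d=shot('top');e=shot('side')
for n,Q in(('top',cloud(d)),('side',cloud(e))):
    m=Q.reshape(-1,3)
    m=m[(m[:,0]>390)&(m[:,0]<500)&(abs(m[:,1]+67)<38)&(m[:,2]>35)&(m[:,2]<80)]
    print(n,len(m))
    if len(m)<50:continue
    print(np.percentile(m,[1,50,99],axis=0).ravel())
    for lo,hi in((35,49.5),(49.5,55)):
        k=m[(m[:,2]>lo)&(m[:,2]<hi)]; print(cv2.minAreaRect(k[:,:2].astype(np.float32)),k.mean(0))
im=np.zeros((480,800,3),np.uint8)
im[:400,:400]=cv2.resize(d['color'][150:270,270:390],(400,400));im[:400,400:]=cv2.resize(e['color'][190:310,270:390],(400,400))
cv2.imwrite('pics/s1.png',im[:400,:,::-1])
```

```text
7.7 [ 452.2 -229.8  328.7] [ 0.2  0.5 -0.7]
top 548
[423.4 -88.7  35.4 460.6 -67.5  46.1 498.3 -48.   56.5]
((460.4892578125, -65.92362976074219), (48.274742126464844, 77.38613891601562), 87.8586196899414) [451.3 -67.6  42.1]
((472.65380859375, -68.36285400390625), (38.16165542602539, 40.28334426879883), 0.6024110913276672) [475.5 -67.3  52.1]
side 499
[423.6 -90.5  35.5 462.1 -74.4  45.3 498.8 -46.3  55.3]
((460.8104553222656, -67.51869201660156), (50.562774658203125, 77.60350799560547), 89.25757598876953) [452.5 -74.4  42.1]
((475.75738525390625, -67.38290405273438), (46.323001861572266, 36.302825927734375), 88.08053588867188) [476.1 -68.8  52.4]
```

View pics/s1.png

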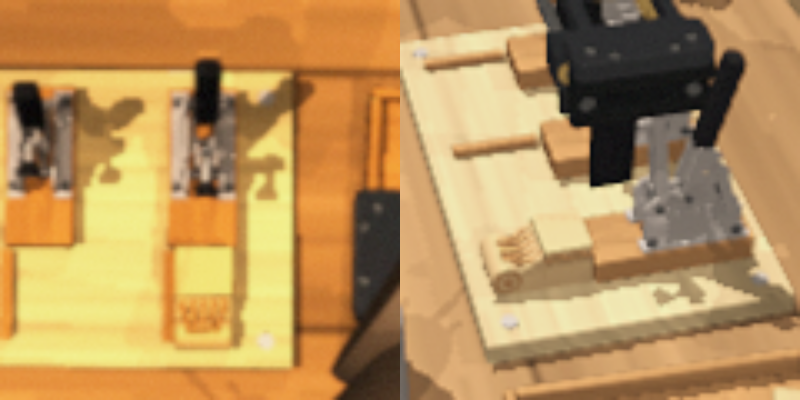

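The view shows clamp 1 open at (207,130) in the left half, and the carved corbel free and square against its stops at (205,295). I'll grasp it next.

>>> jog_arm --pt "0 0 0 6 -54 0 62" --pt "0 0 0 5 -54 0 62" --pt "0 0 0 5 -54 0 62" --pt "0 0 0 0 0 50 62" --pt "0 0 0 0 0 60 62" --pt "0 0 0 0 0 60 62" --pt "0 0 0 0 0 40 62" --pt "0 0 0 0 0 15 62" --pt "0 0 0 0 0 0 62"

```text
t: 8.93
eef_pos: [468.1, -64.9, 103.5]
tcp_rot: [-3.141, 0.002, 0.001]
ft_force: [1.5, -1.0, 0.0]
opening: 0.655
grip_force: 0.0
```

>>> jog_arm --pt "0 0 0 0 0 0 30" --pt "0 0 0 0 0 0 30" --pt "0 0 0 0 0 0 30" --pt "0 0 0 0 0 0 30"

```text
t: 9.43
eef_pos: [468.9, -66.6, 105.1]
tcp_rot: [3.14, -0.002, -0.0]
ft_force: [-1.3, -7.0, 2.5]
opening: 0.438
grip_force: 3.0
```

>>> jog_arm --pt "0 0 0 0 0 0 30" --pt "0 0 0 0 0 0 30" --pt "0 0 0 0 0 -20 30" --pt "0 0 0 0 0 -50 30" --pt "0 0 0 0 0 -60 30" --pt "0 0 0 0 0 -60 30" --pt "0 0 0 0 0 0 30"

```text
t: 10.3
eef_pos: [469.3, -65.9, 298.5]
tcp_rot: [3.139, -0.008, -0.0]
ft_force: [-0.0, 0.6, -1.4]
opening: 0.417
grip_force: 30.0
```

>>> jog_arm --pt "0 0 0 7.5 -51 0 30" --pt "0 0 0 7.5 -51 0 30" --pt "0 0 0 7.5 -51 0 30" --pt "0 0 0 7.5 -51 0 30" --pt "0 0 0 7.5 -51 0 30" --pt "0 0 0 7.5 -51 0 30" --pt "0 0 0 7.5 -51 0 30" --pt "0 0 0 7.5 -51 0 30" --pt "0 0 0 7.5 -50 0 30" --pt "0 0 0 0 0 0 30"

```text
t: 11.55
eef_pos: [535.6, 394.8, 292.0]
tcp_rot: [3.141, 0.002, 0.003]
ft_force: [0.6, -0.4, -0.6]
opening: 0.419
grip_force: 30.0
```

>>> jog_arm --pt "0 0 0 0 0 50 30" --pt "0 0 0 0 0 60 30" --pt "0 0 0 0 0 60 30" --pt "0 0 0 0 0 25 30" --pt "0 0 0 0 0 5 30" --pt "0 0 0 0 0 0 30"

```text
t: 12.3
eef_pos: [536.0, 391.3, 93.8]
tcp_rot: [3.141, 0.001, -0.001]
ft_force: [0.3, -0.7, -0.8]
opening: 0.419
grip_force: 30.0
```

Run:
```python
from h import *
np.set_printoptions(precision=2,suppress=True)
s=env.state();print(s['t'],s['eef_pos'],s['tcp_rot'],s['ft_force'],s['opening'])
d=shot('side','felt.png');c=d['color'][120:220,230:370];cv2.imwrite('pics/felt.png',cv2.resize(c,(700,500))[:,:,::-1])
```

```text
12.3 [536.02 391.31  93.76] [ 3.14  0.   -0.  ] [ 0.3  -0.72 -0.81] 0.4192397229636755
```

View pics/felt.png

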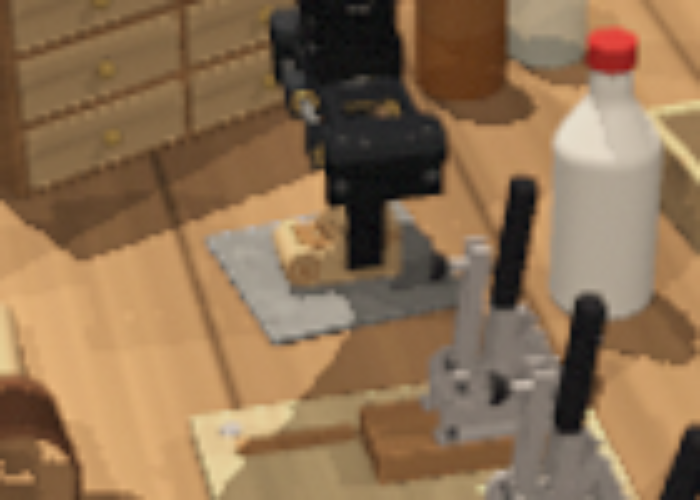

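The carved corbel is held over the middle of the felt at about (340,255) in the crop, still level. I'll lower it the last millimetres and release.

>>> jog_arm --pt "0 0 0 0 0 1 30" --pt "0 0 0 0 0 1 30" --pt "0 0 0 0 0 0.5 30" --pt "0 0 0 0 0 0 30"

```text
t: 12.85
eef_pos: [536.3, 392.2, 92.1]
tcp_rot: [-3.142, -0.0, -0.0]
ft_force: [-0.5, -0.7, 5.1]
opening: 0.417
grip_force: 30.0
```

>>> jog_arm --pt "0 0 0 0 0 0 60" --pt "0 0 0 0 0 0 60" --pt "0 0 0 0 0 0 60" --pt "0 0 0 0 0 -30 60" --pt "0 0 0 0 0 -60 60" --pt "0 0 0 0 0 -60 60" --pt "0 0 0 0 0 -55 60" --pt "0 0 0 -20 55 0 62" --pt "0 0 0 -20 55 0 62" --pt "0 0 0 -20 55 0 62"

```text
t: 14.1
eef_pos: [475.2, 225.7, 296.8]
tcp_rot: [3.142, -0.0, 0.0]
ft_force: [2.0, 0.5, 0.2]
opening: 0.653
grip_force: 0.0
```

```bash
cat > bl.py <<'E'
from h import *
np.set_printoptions(precision=1,suppress=True)
def fit(P,u,v,z0=8,w=24):
    """pose of a corbel near pixel (u,v): land points -> yaw, origin"""
    Q=P[v-w:v+w,u-w:u+w].reshape(-1,3)
    Q=Q[(Q[:,2]>z0+14)&(Q[:,2]<z0+38)]
    lab=np.linalg.norm(Q[:,:2]-px0(P,u,v),axis=1)<48;Q=Q[lab]
    L=Q[Q[:,2]>z0+32.5]; N=Q[Q[:,2]<z0+27]
    c,sz,a=cv2.minAreaRect(L[:,:2].astype(np.float32))
    dirn=L[:,:2].mean(0)-N[:,:2].mean(0)
    h=np.degrees(np.arctan2(dirn[1],dirn[0]))
    c2,s2,a2=cv2.minAreaRect(Q[Q[:,2]>z0+20][:,:2].astype(np.float32))
    return dict(n=len(L),land=np.array(c),mean=L.mean(0),size=sz,yaw=a+90*round((h-a)/90),rough=h,all=(c2,s2,a2+90*round((h-a2)/90)))
def px0(P,u,v):
    m=P[v-3:v+4,u-3:u+4].reshape(-1,3);return np.median(m[:,:2],axis=0)
E
cat > look.py <<'E'
import sys
from bl import *
s=env.state();print(s['t'],s['eef_pos'],s['opening'])
d=shot('top');P=cloud(d)
for r in env.recognise('top','blank_1')+env.recognise('top','carved'):
    u,v=map(int,np.round(r['location']));p=px2w(d,u,v);print((u,v),round(r['score'],2),p)
    z0=8 if p[1]<-180 else 5 if p[1]>300 else 18
    try:print('   ',fit(P,u,v,z0))
    except Exception as x:print(x)
E
python3 look.py
```

```text
14.1 [475.2 225.7 296.8] 0.6530336596761832
(444, 345) 0.83 [ 209.2 -339.4   31.3]
    {'n': 1, 'land': array([ 217.5, -343.8]), 'mean': array([ 217.5, -343.8,   42.4]), 'size': (0.0, 0.0), 'yaw': 0.0, 'rough': np.float64(0.3540189790789055), 'all': ((206.8670654296875, -344.9090270996094), (63.64493179321289, 39.748435974121094), -28.963611602783203)}
(431, 298) 0.66 [ 319.2 -309.2   33.3]
cannot convert float NaN to integer
(452, 142) 0.64 [ 697.2 -362.6   38.9]
    {'n': 3, 'land': array([ 688.5, -372.1]), 'mean': array([ 690.1, -374.1,   41.1]), 'size': (11.351762771606445, 42.35517501831055), 'yaw': -184.1645278930664, 'rough': np.float64(-163.72017060980798), 'all': ((693.3792724609375, -377.4014587402344), (43.52256393432617, 41.85100173950195), -143.53904724121094)}
(441, 240) 0.61 [ 457.2 -332.7   40.9]
    {'n': 165, 'land': array([ 470.4, -321.9]), 'mean': array([ 470.5, -321.9,   42.7]), 'size': (33.867618560791016, 41.0467529296875), 'yaw': 44.7813720703125, 'rough': np.float64(42.00101167165538), 'all': ((457.7530212402344, -333.7802734375), (69.3266372680664, 40.780055
[... 321 characters left out ...]
5), (40.052947998046875, 70.5052261352539), -33.60322189331055)}
(223, 198) 0.22 [506.2 135.9 329.7]
    {'n': 9, 'land': array([553.8, 168.2]), 'mean': array([554.7, 164. ,  53.2]), 'size': (43.585479736328125, 26.227846145629883), 'yaw': 0.14363674819469452, 'rough': np.float64(-1.6816249007555388), 'all': ((535.9759521484375, 168.41024780273438), (78.06926727294922, 48.648216247558594), 2.655764579772949)}bl.py:10: RuntimeWarning: Mean of empty slice.
  dirn=L[:,:2].mean(0)-N[:,:2].mean(0)
  ret = um.true_divide(
bl.py:13: RuntimeWarning: Mean of empty slice.
  return dict(n=len(L),land=np.array(c),mean=L.mean(0),size=sz,yaw=a+90*round((h-a)/90),rough=h,all=(c2,s2,a2+90*round((h-a2)/90)))
```

>>> jog_arm --pt "0 0 0 0 53 0 62" --pt "0 0 0 0 53 0 62" --pt "0 0 0 0 53 0 62" --pt "0 0 0 0 53 0 62" --pt "0 0 0 0 53 0 62" --pt "0 0 0 0 53 0 62" --pt "0 0 0 0 53 0 62" --pt "0 0 0 0 53 0 62" --pt "0 0 0 -2.5 53 0 62" --pt "0 0 0 0 0 0 62"

```text
t: 15.5
eef_pos: [474.2, -252.5, 296.3]
tcp_rot: [3.141, -0.0, -0.003]
ft_force: [0.3, 0.8, -0.6]
opening: 0.647
grip_force: 0.0
```

>>> jog_arm --pt "0 0 8.4 0 0 0 62" --pt "0 0 8.4 0 0 20 62" --pt "0 0 8.4 0 0 40 62" --pt "0 0 8.3 0 0 50 62" --pt "0 0 0 0 0 40 62" --pt "0 0 0 0 0 0 62" --pt "0 0 0 0 0 0 62"

```text
t: 16.38
eef_pos: [474.5, -249.6, 147.9]
tcp_rot: [3.142, -0.001, -0.584]
ft_force: [0.1, -0.3, 0.2]
opening: 0.652
grip_force: 0.0
```

```bash
cat > st.py <<'E'
from h import *
np.set_printoptions(precision=1,suppress=True)
s=env.state();print(s['t'],s['eef_pos'],np.degrees(s['tcp_rot']),s['ft_force'],s['opening']*95.1)
E
python3 st.py
python3 - <<'E'
from bl import *
d=shot('top');P=cloud(d);S=cloud(shot('side'))
for n,Q in(('top',P),('side',S)):
    m=Q.reshape(-1,3)
    m=m[(abs(m[:,0]-524)<60)&(abs(m[:,1]-391)<60)&(m[:,2]>14)&(m[:,2]<60)]
    if len(m)>50:print('carved',n,len(m),cv2.minAreaRect(m[:,:2].astype(np.float32)),m[:,2].max())
E
```

```text
16.375 [ 474.5 -249.6  147.9] [180.   -0.1 -33.5] [ 0.1 -0.3  0.2] 62.03459358705931
carved top 588 ((529.32861328125, 391.6334533691406), (43.206787109375, 80.67399597167969), 89.06387329101562) 46.026402859919244
```

>>> jog_arm --pt "0 0 0 0 0 30 62" --pt "0 0 0 0 0 24 62" --pt "0 0 0 0 0 0 62" --pt "0 0 0 0 0 0 30" --pt "0 0 0 0 0 0 30" --pt "0 0 0 0 0 0 30" --pt "0 0 0 0 0 0 30" --pt "0 0 0 0 0 0 30" --pt "0 0 0 0 0 0 30"

```text
t: 17.6
eef_pos: [473.9, -250.1, 93.7]
tcp_rot: [3.141, -0.002, -0.585]
ft_force: [-1.5, -0.3, 7.1]
opening: 0.417
grip_force: 30.0
```

>>> jog_arm --pt "0 0 0 0 0 -20 30" --pt "0 0 0 0 0 -50 30" --pt "0 0 -8.4 0 0 -50 30" --pt "0 0 -8.4 0 0 -50 30" --pt "0 0 -8.4 0 0 -30 30" --pt "0 0 -8.3 0 0 0 30" --pt "0 0 0 0 0 0 30"

```text
t: 18.48
eef_pos: [473.4, -249.6, 293.2]
tcp_rot: [3.141, -0.001, -0.001]
ft_force: [-0.6, 0.3, -1.2]
opening: 0.42
grip_force: 30.0
```

>>> jog_arm --pt "0 0 0 0 -52 0 30" --pt "0 0 0 -2 -52 0 30" --pt "0 0 0 -2 -52 0 30" --pt "0 0 0 -2 -52 0 30" --pt "0 0 0 -2 -52 0 30" --pt "0 0 0 -2 -52 0 30" --pt "0 0 0 -2 -52 0 30" --pt "0 0 0 -2 -49 0 30" --pt "0 0 0 0 0 0 30" --pt "0 0 0 0 0 0 30"

```text
t: 19.73
eef_pos: [459.5, 163.0, 292.3]
tcp_rot: [3.141, 0.001, -0.002]
ft_force: [-0.4, -0.2, -1.2]
opening: 0.416
grip_force: 30.0
```

```bash
python3 st.py
```

```text
19.725 [459.5 163.  292.3] [180.    0.1  -0.1] [-0.4 -0.2 -1.2] 39.51705966740965
```

>>> jog_arm --pt "0 0 0 0 0 50 30" --pt "0 0 0 0 0 60 30" --pt "0 0 0 0 0 50 30" --pt "0 0 0 0 0 22 30" --pt "0 0 0 0 0 5 30" --pt "0 0 0 0 0 0 30"

```text
t: 20.48
eef_pos: [460.1, 162.5, 106.1]
tcp_rot: [3.142, -0.0, -0.002]
ft_force: [-0.8, 0.4, -1.1]
opening: 0.419
grip_force: 30.0
```

```bash
python3 st.py
python3 - <<'E'
from h import *
d=shot('side');c=d['color'][150:250,250:390];cv2.imwrite('pics/p3.png',cv2.resize(c,(700,500),interpolation=cv2.INTER_CUBIC)[:,:,::-1])
E
```

```text
20.475 [460.1 162.5 106.1] [180.   -0.   -0.1] [-0.8  0.4 -1.1] 39.87981244825944
```

View pics/p3.png

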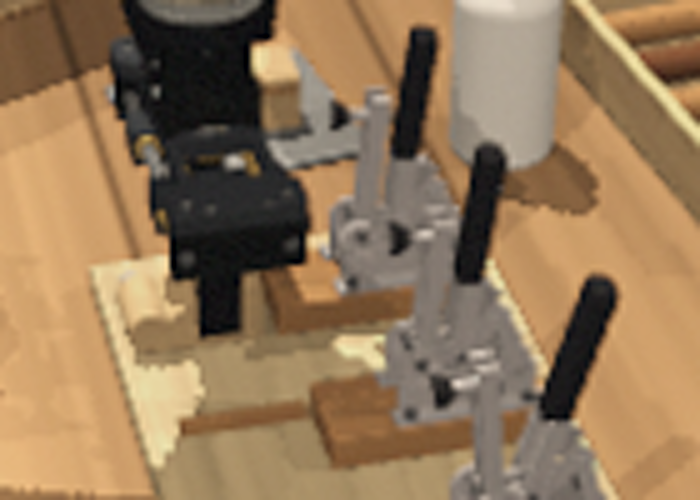

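The blank is level in the gripper at (190,310), just short of station 3's riser at (290,300), with the rail behind it. I'll lower it to contact and then slide it in.

>>> jog_arm --pt "0 0 0 0 0 1.5 30" --pt "0 0 0 2 0 0 30" --pt "0 0 0 2 0 0 30" --pt "0 0 0 1 0 0 30" --pt "0 0 0 0 0 0 30"

```text
t: 21.15
eef_pos: [464.7, 163.2, 104.2]
tcp_rot: [3.142, -0.0, -0.0]
ft_force: [-0.4, 0.4, -0.8]
opening: 0.416
grip_force: 30.0
```

>>> jog_arm --pt "0 0 0 1 0 0 30" --pt "0 0 0 0 0 0 30"

```text
t: 21.4
eef_pos: [465.7, 163.2, 104.2]
tcp_rot: [3.141, 0.0, -0.0]
ft_force: [1.2, -0.4, -1.0]
opening: 0.42
grip_force: 30.0
```

>>> jog_arm --pt "0 0 0 1 0 0 30" --pt "0 0 0 0 0 0 30"

```text
t: 21.65
eef_pos: [466.8, 163.2, 104.2]
tcp_rot: [3.142, -0.0, -0.0]
ft_force: [0.2, 0.5, -1.0]
opening: 0.419
grip_force: 30.0
```

>>> jog_arm --pt "0 0 0 1 0 0 30" --pt "0 0 0 0 0 0 30"

```text
t: 21.9
eef_pos: [467.8, 163.2, 104.2]
tcp_rot: [3.142, -0.0, -0.0]
ft_force: [-0.0, -0.1, -1.2]
opening: 0.423
grip_force: 30.0
```

>>> jog_arm --pt "0 0 0 1 0 0 30" --pt "0 0 0 0 0 0 30"

```text
t: 22.15
eef_pos: [468.8, 163.2, 104.2]
tcp_rot: [3.142, -0.0, -0.0]
ft_force: [-0.6, 0.4, -1.7]
opening: 0.417
grip_force: 30.0
```

>>> jog_arm --pt "0 0 0 0.7 0 0 30" --pt "0 0 0 0 0 0 30"

```text
t: 22.4
eef_pos: [469.1, 163.2, 104.2]
tcp_rot: [3.141, 0.001, -0.0]
ft_force: [-2.8, 0.6, 0.6]
opening: 0.419
grip_force: 30.0
```

>>> jog_arm --pt "0 0 0 0.7 0 0 30" --pt "0 0 0 0 0 0 30"

```text
t: 22.65
eef_pos: [469.3, 163.1, 104.1]
tcp_rot: [3.141, 0.002, -0.0]
ft_force: [-5.2, 1.2, 2.4]
opening: 0.421
grip_force: 30.0
```

>>> jog_arm --pt "0 0 0 -0.7 -1.5 0 30" --pt "0 0 0 0 -1.5 0 30" --pt "0 0 0 0 0 0 30"

```text
t: 23.02
eef_pos: [469.1, 166.2, 104.1]
tcp_rot: [3.141, 0.001, -0.0]
ft_force: [-3.5, 0.1, -0.2]
opening: 0.42
grip_force: 30.0
```

>>> jog_arm --pt "0 0 0 0 -1 0 30" --pt "0 0 0 0 0 0 30"

```text
t: 23.28
eef_pos: [469.1, 167.2, 104.1]
tcp_rot: [3.141, 0.001, -0.0]
ft_force: [-4.2, -1.8, -0.5]
opening: 0.42
grip_force: 30.0
```

>>> jog_arm --pt "0 0 0 0 -1 0 30" --pt "0 0 0 0 0 0 30"

```text
t: 23.52
eef_pos: [469.1, 168.1, 104.1]
tcp_rot: [3.141, 0.001, -0.0]
ft_force: [-4.2, -2.3, -1.1]
opening: 0.419
grip_force: 30.0
```

>>> jog_arm --pt "0 0 0 0 -0.7 0 30" --pt "0 0 0 0 0 0 30"

```text
t: 23.78
eef_pos: [469.2, 168.6, 104.1]
tcp_rot: [3.141, 0.001, 0.0]
ft_force: [-3.5, -5.4, -0.5]
opening: 0.422
grip_force: 30.0
```

Contact on both stops. I'll push y slightly more, lower to the plywood, then release.

>>> jog_arm --pt "0 0 0 0 -0.5 0 30" --pt "0 0 0 0.5 0 0.5 30" --pt "0 0 0 0 0 0.5 30" --pt "0 0 0 0 0 0 30"

```text
t: 24.28
eef_pos: [469.2, 168.7, 103.7]
tcp_rot: [3.14, 0.001, 0.0]
ft_force: [-8.1, -10.0, 11.6]
opening: 0.418
grip_force: 30.0
```

>>> jog_arm --pt "0 0 0 0 0 0 42" --pt "0 0 0 0 0 0 46" --pt "0 0 0 0 0 0 50" --pt "0 0 0 0 0 -5 55" --pt "0 0 0 0 0 -20 60" --pt "0 0 0 0 0 -50 60" --pt "0 0 0 0 0 -60 60" --pt "0 0 0 0 0 -60 30" --pt "0 0 0 0 50 0 30" --pt "0 0 0 0 50 0 30"

```text
t: 25.52
eef_pos: [469.6, 68.6, 299.4]
tcp_rot: [3.142, -0.002, 0.001]
ft_force: [0.6, -0.1, -0.6]
opening: 0.37
grip_force: 0.0
```

```bash
cat > chk.py <<'E'
import sys
from bl import *
yc=float(sys.argv[1]);s=env.state();print(s['t'],s['eef_pos'],s['ft_force'])
d=shot('top');e=shot('side')
for n,D in(('top',d),('side',e)):
    m=cloud(D).reshape(-1,3)
    m=m[(m[:,0]>405)&(m[:,0]<500)&(abs(m[:,1]-yc)<35)&(m[:,2]>30)&(m[:,2]<58)]
    print(n,len(m))
    if len(m)<60:continue
    k=m[(m[:,2]>49.5)]
    print(cv2.minAreaRect(m[m[:,2]>36][:,:2].astype(np.float32)),cv2.minAreaRect(k[:,:2].astype(np.float32)),k.mean(0),np.percentile(m,[2,98],axis=0).ravel())
    A=np.c_[k[:,:2]-k[:,:2].mean(0),np.ones(len(k))];q=k[:,0]<491;print('tilt deg',np.degrees(np.linalg.lstsq(A[q],k[q,2],rcond=None)[0][:2]))
u,v=w2px(d,[470,yc,30]).astype(int);a,b=w2px(e,[490,yc,50]).astype(int)
im=np.hstack([cv2.resize(d['color'][v-40:v+40,u-40:u+40],(400,400),interpolation=cv2.INTER_CUBIC),cv2.resize(e['color'][b-50:b+50,a-50:a+50],(400,400),interpolation=cv2.INTER_CUBIC)])
if len(sys.argv)>2:cv2.imwrite('pics/'+sys.argv[2],im[:,:,::-1])
E
python3 chk.py 168.5 st3.png
```

```text
25.525 [469.6  68.6 299.4] [ 0.6 -0.1 -0.6]
top 0
side 392
((461.8476257324219, 168.39715576171875), (46.53123092651367, 76.34387969970703), 89.73709106445312) ((477.42706298828125, 169.07220458984375), (37.420921325683594, 44.157196044921875), 2.682276725769043) [477.5 167.7  52.9] [424.5 146.1  31.  498.2 188.9  55.2]
tilt deg [ 0.4 -0.9]
```

View pics/st3.png

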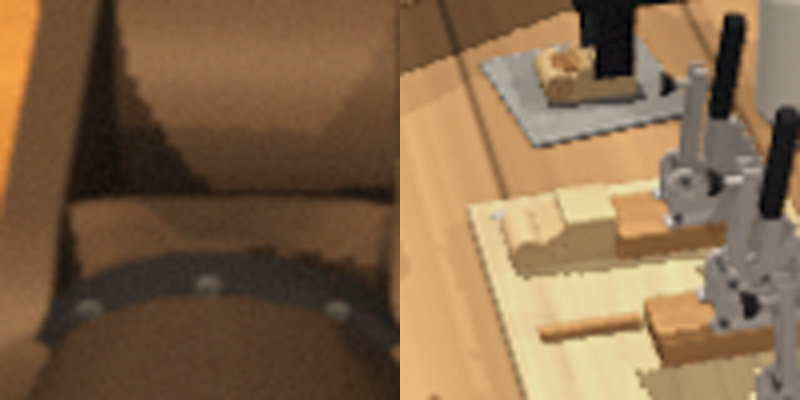

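The blank in station 3 sits square: heel on the riser at (615,225), flank along the rail, no tilt. Now I'll clamp it.

>>> jog_arm --pt "0 0 0 35 -33 0 50" --pt "0 0 0 35 -33 0 50" --pt "0 0 0 34 -34 0 50" --pt "0 0 0 0 0 0 50" --pt "0 0 0 0 0 40 50" --pt "0 0 0 0 0 40 50" --pt "0 0 0 0 0 0 50" --pt "0 0 0 0 0 0 10" --pt "0 0 0 0 0 0 10" --pt "0 0 0 0 0 0 10"

```text
t: 26.88
eef_pos: [574.1, 169.4, 219.4]
tcp_rot: [-3.141, -0.002, -0.0]
ft_force: [0.8, -0.7, -0.1]
opening: 0.268
grip_force: 0.0
```

>>> jog_arm --pt "0 0 0 0 0 0 10" --pt "0 0 0 0 0 0 10"

```text
t: 27.12
eef_pos: [574.0, 169.0, 218.9]
tcp_rot: [3.141, -0.001, -0.0]
ft_force: [-2.1, -3.9, 6.5]
opening: 0.189
grip_force: 30.0
```

>>> jog_arm --pt "0 0 0 8 0 0 10" --pt "0 0 0 9 0 0 10" --pt "0 0 0 8 0 1 10" --pt "0 0 0 8 0 1 10" --pt "0 0 0 8 0 3 10" --pt "0 0 0 7 0 5 10" --pt "0 0 0 4 0 6 10" --pt "0 0 0 3 0 8 10" --pt "0 0 0 2 0 9 10" --pt "0 0 0 1 0 9 10"

```text
t: 28.38
eef_pos: [635.8, 169.1, 179.2]
tcp_rot: [-3.141, -0.012, -0.0]
ft_force: [14.5, -2.0, 7.5]
opening: 0.188
grip_force: 30.0
```

>>> jog_arm --pt "0 0 0 1 0 8 10" --pt "0 0 0 1 0 8 10" --pt "0 0 0 1 0 8 10" --pt "0 0 0 0 0 8 10" --pt "0 0 0 0 0 6 10" --pt "0 0 0 0 0 3 10" --pt "0 0 0 0 0 0 10"

```text
t: 29.25
eef_pos: [637.2, 169.1, 136.2]
tcp_rot: [-3.141, -0.006, -0.0]
ft_force: [10.7, -2.8, 1.9]
opening: 0.19
grip_force: 30.0
```

>>> jog_arm --pt "0 0 0 0 0 0 45" --pt "0 0 0 0 0 0 45" --pt "0 0 0 0 0 -50 45" --pt "0 0 0 0 0 -60 45" --pt "0 0 0 0 0 -60 30" --pt "0 0 0 -50 30 0 30" --pt "0 0 0 -50 30 0 30" --pt "0 0 0 -50 40 0 30" --pt "0 0 0 0 50 0 30" --pt "0 0 0 0 60 0 30"

```text
t: 30.5
eef_pos: [485.3, -40.5, 305.7]
tcp_rot: [3.142, -0.001, 0.001]
ft_force: [0.7, 0.3, 0.5]
opening: 0.315
grip_force: 0.0
```

```bash
python3 chk.py 168.5
python3 - <<'E'
from h import *
d=shot('side');c=d['color'][130:270,250:410];cv2.imwrite('pics/c3.png',cv2.resize(c,(685,600),interpolation=cv2.INTER_CUBIC)[:,:,::-1])
m=cloud(d).reshape(-1,3);m=m[(m[:,0]>470)&(m[:,0]<680)&(abs(m[:,1]-165)<16)&(m[:,2]>62)]
for a in range(470,680,10):
    k=m[(m[:,0]>=a)&(m[:,0]<a+10)]
    if len(k)>3:print(a,len(k),k[:,2].max().round(),np.median(k[:,2]).round())
E
```

```text
30.5 [485.3 -40.5 305.7] [0.7 0.3 0.5]
top 508
((461.4117126464844, 169.2875518798828), (76.84622955322266, 46.06422805786133), 0.2093377262353897) ((475.8706359863281, 169.09365844726562), (36.103614807128906, 40.898799896240234), 0.6874545216560364) [476.5 166.9  52.7] [423.4 148.8  31.7 497.9 189.1  55.7]
tilt deg [1.8 0.6]
side 373
((462.4163513183594, 167.02737426757812), (49.758636474609375, 76.32991790771484), 87.53868865966797) ((478.4745788574219, 169.4456024169922), (43.918819427490234, 34.97901916503906), 88.57466125488281) [477.5 165.4  52.8] [424.7 145.3  31.1 496.  188.5  55.2]
tilt deg [ 0.2 -1.2]
470 36 91.0 79.0
480 20 88.0 79.0
490 23 80.0 78.0
500 24 82.0 77.0
510 19 81.0 76.0
520 23 80.0 75.0
530 21 80.0 73.0
540 24 78.0 72.0
550 9 75.0 67.0
560 31 97.0 85.0
570 38 97.0 89.0
580 28 98.0 93.0
590 33 99.0 90.0
600 12 98.0 95.0
620 11 95.0 90.0
630 24 96.0 91.0
640 27 97.0 91.0
650 16 94.0 90.0
```

View pics/c3.png

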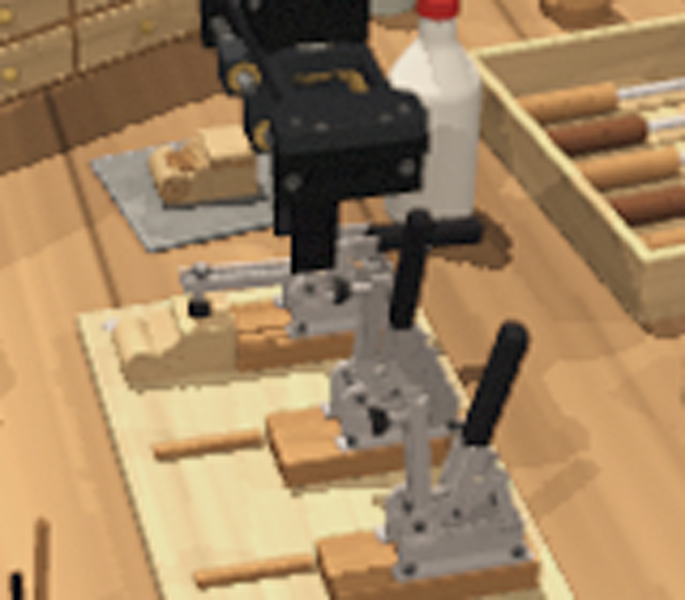

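Station 3's clamp is down: bar level over the land with its pad at (200,305), handle level at (430,232). The carved corbel stands on the felt at (205,165). Next is blank C; I'll check it hasn't moved.

```bash
python3 look.py 2>/dev/null | grep -v nan
python3 - <<'E'
from h import *
d=shot('top');P=cloud(d);m=P.reshape(-1,3);m=m[(abs(m[:,0]-524)<70)&(abs(m[:,1]-391)<60)&(m[:,2]>36)&(m[:,2]<60)]
print('carved land',len(m),m.mean(0),cv2.minAreaRect(m[:,:2].astype(np.float32)))
E
```

```text
30.65 [485.7 -41.7 305.2] 0.313328615957799
(453, 141) 0.82 [ 701.7 -367.    31.6]
cannot convert float NaN to integer
(430, 298) 0.74 [ 319.  -307.7   29.2]
cannot convert float NaN to integer
(446, 344) 0.74 [ 211.6 -344.1   31.3]
    {'n': 2, 'land': array([ 217.3, -338.3]), 'mean': array([ 217.3, -338.3,   40.8]), 'size': (5.232683181762695, 0.0), 'yaw': 62.078582763671875, 'rough': np.float64(30.57558170727497), 'all': ((208.06129455566406, -343.18914794921875), (58.769588470458984, 39.7562370300293), 62.199371337890625)}
(231, 238) 0.6 [456.2 168.5  44.2]
    {'n': 127, 'land': array([477.5, 169.1]), 'mean': array([477. , 168.4,  52.8]), 'size': (40.710018157958984, 33.390865325927734), 'yaw': -1.0951385498046875, 'rough': np.float64(1.7612130774357542), 'all': ((463.2814636230469, 170.31419372558594), (45.66646194458008, 78.85026550292969), -2.5076141357421875)}
(445, 244) 0.56 [ 447.8 -342.3   40.1]
    {'n': 140, 'land': array([ 462.6, -335.2]), 'mean': array([ 463.2, -334.6,   42.6]), 'size': (35.07121658325195, 40.29345703125), 'yaw': 40.63402557373047, 'rough': np.float64(28.112936478462892), 'all': ((437.0960693359375, -338.2331848144531), (78.74337768554688, 69.06686401367188), 39.58915710449219)}
(141, 209) 0.66 [525.2 390.2  32.6]
    {'n': 185, 'land': array([542.5, 392.3]), 'mean': array([543.9, 392.1,  39.9]), 'size': (36.78720474243164, 41.149803161621094), 'yaw': 0.26106420159339905, 'rough': np.float64(4.342820942593486), 'all': ((525.4390258789062, 391.7492370605469), (71.77847290039062, 43.05961990356445), 0.0028435764834284782)}
carved land 232 [543.56292701 391.78075891  39.65047048] ((529.4384765625, 392.5888366699219), (63.32923126220703, 41.17767333984375), 0.345356822013855)
```

Blank C was knocked (land now about (463,-335)). I'll re-measure it up close.

Run:
```python
from bl import *
d=shot('top');e=shot('side')
for n,D in(('top',d),('side',e)):
    m=cloud(D).reshape(-1,3);m=m[(np.hypot(m[:,0]-455,m[:,1]+341)<60)]
    for lo in(38,40.5):
        k=m[(m[:,2]>lo)&(m[:,2]<46)];print(n,lo,len(k),k.mean(0),cv2.minAreaRect(k[:,:2].astype(np.float32)))
    k=m[(m[:,2]>29)&(m[:,2]<46)];print('all',len(k),cv2.minAreaRect(k[:,:2].astype(np.float32)))
im=np.hstack([cv2.resize(d['color'][205:275,390:480],(400,311),interpolation=cv2.INTER_CUBIC),cv2.resize(e['color'][300:400,300:428],(400,311),interpolation=cv2.INTER_CUBIC)])
cv2.imwrite('pics/C2.png',im[:,:,::-1])
```

```text
top 38 228 [ 462.5 -334.5   41.9] ((460.84991455078125, -336.393310546875), (40.394081115722656, 40.74959182739258), 42.22461700439453)
top 40.5 174 [ 462.5 -334.    42.8] ((463.0616149902344, -334.1151123046875), (34.09284973144531, 40.91497039794922), 40.948516845703125)
all 443 ((457.545166015625, -344.4255065917969), (109.46731567382812, 70.72319793701172), 2.0433547496795654)
side 38 342 [ 462.9 -336.5   42.1] ((461.5751953125, -337.0357360839844), (43.84819030761719, 41.25550079345703), 39.69593811035156)
side 40.5 291 [ 463.7 -335.6   42.6] ((463.745361328125, -335.23870849609375), (38.29934310913086, 41.155120849609375), 39.492584228515625)
all 698 ((461.56890869140625, -337.77691650390625), (100.92745971679688, 43.86677169799805), 36.44688415527344)
```

View pics/C2.png

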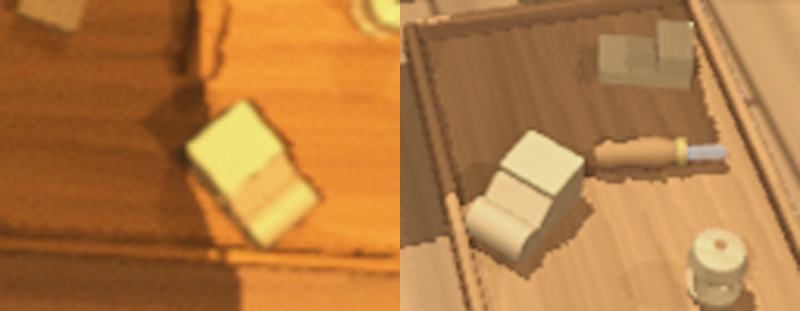

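The crop shows C at (245,170) left, lying flat and clear of the front wall, heel land up-left, yaw about 41°. I'll grasp it.

>>> jog_arm --pt "0 0 0 -4 50 0 62" --pt "0 0 0 -4 50 0 62" --pt "0 0 0 -5 50 0 62" --pt "0 0 0 -5 50 0 62" --pt "0 0 0 -5 50 0 62" --pt "0 0 0 -5 48 0 62" --pt "0 0 -10.2 0 0 0 62" --pt "0 0 -10.2 0 0 40 62" --pt "0 0 -10.2 0 0 50 62" --pt "0 0 -10.2 0 0 40 62"

```text
t: 32.2
eef_pos: [458.3, -336.6, 173.6]
tcp_rot: [-3.141, 0.0, 0.719]
ft_force: [0.9, -0.0, -0.6]
opening: 0.654
grip_force: 0.0
```

>>> jog_arm --pt "0 0 0 0 0 30 62" --pt "0 0 0 0 0 0 62" --pt "0 0 0 0 0 0 62"

```text
t: 32.58
eef_pos: [458.6, -337.5, 146.3]
tcp_rot: [3.14, -0.0, 0.712]
ft_force: [-0.2, 0.3, -0.4]
opening: 0.646
grip_force: 0.0
```

```bash
python3 st.py
```

```text
32.575 [ 458.6 -337.5  146.3] [179.9  -0.   40.8] [-0.2  0.3 -0.4] 61.47868886869568
```

>>> jog_arm --pt "0 0 0 0 0 30 62" --pt "0 0 0 0 0 22 62" --pt "0 0 0 0 0 0 62" --pt "0 0 0 0 0 0 30" --pt "0 0 0 0 0 0 30" --pt "0 0 0 0 0 0 30" --pt "0 0 0 0 0 0 30" --pt "0 0 0 0 0 0 30" --pt "0 0 0 0 0 0 30"

```text
t: 33.7
eef_pos: [458.2, -337.9, 94.2]
tcp_rot: [3.14, -0.0, 0.712]
ft_force: [-0.8, 1.2, 7.4]
opening: 0.42
grip_force: 29.9
```

>>> jog_arm --pt "0 0 0 0 0 -20 30" --pt "0 0 0 0 0 -50 30" --pt "0 0 10.2 0 0 -50 30" --pt "0 0 10.2 0 0 -50 30" --pt "0 0 10.2 0 0 -30 30" --pt "0 0 10.2 0 0 0 30" --pt "0 0 0 0 0 0 30"

```text
t: 34.58
eef_pos: [457.8, -337.5, 293.6]
tcp_rot: [3.141, -0.0, 0.001]
ft_force: [-0.3, -0.2, -0.6]
opening: 0.419
grip_force: 29.9
```

>>> jog_arm --pt "0 0 0 0 -48 0 30" --pt "0 0 0 0 -48 0 30" --pt "0 0 0 0 -48 0 30" --pt "0 0 0 0 -48 0 30" --pt "0 0 0 0 -48 0 30" --pt "0 0 0 0 -48 0 30" --pt "0 0 0 1 -48 0 30" --pt "0 0 0 1 -47 0 30" --pt "0 0 0 0 0 0 30" --pt "0 0 0 0 0 0 30"

```text
t: 35.83
eef_pos: [460.0, 45.2, 292.9]
tcp_rot: [3.141, 0.001, 0.003]
ft_force: [0.5, -0.4, -0.2]
opening: 0.417
grip_force: 29.9
```

>>> jog_arm --pt "0 0 0 0 0 50 30" --pt "0 0 0 0 0 60 30" --pt "0 0 0 0 0 50 30" --pt "0 0 0 0 0 20 30" --pt "0 0 0 0 0 5 30" --pt "0 0 0 0 0 0 30"

```text
t: 36.58
eef_pos: [460.3, 44.7, 108.5]
tcp_rot: [3.141, -0.0, -0.001]
ft_force: [0.4, 0.1, -0.8]
opening: 0.419
grip_force: 29.9
```

```bash
python3 st.py
python3 - <<'E'
from h import *
d=shot('side');c=d['color'][180:280,250:390];cv2.imwrite('pics/p2.png',cv2.resize(c,(700,500),interpolation=cv2.INTER_CUBIC)[:,:,::-1])
E
```

```text
36.575 [460.3  44.7 108.5] [180.  -0.  -0.] [ 0.4  0.1 -0.8] 39.88348592169036
```

View pics/p2.png

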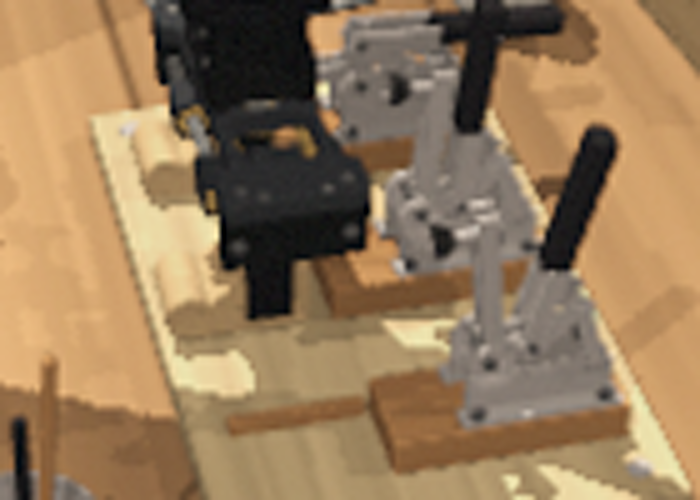

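The blank is held level just before station 2's riser. Same seating routine.

>>> jog_arm --pt "0 0 0 0 0 3.7 30" --pt "0 0 0 2 0 0 30" --pt "0 0 0 2 0 0 30" --pt "0 0 0 2 0 0 30" --pt "0 0 0 0 0 0 30"

```text
t: 37.25
eef_pos: [466.2, 45.4, 104.6]
tcp_rot: [3.141, -0.0, -0.0]
ft_force: [-0.4, 0.5, -0.8]
opening: 0.422
grip_force: 29.9
```

>>> jog_arm --pt "0 0 0 1 0 0 30" --pt "0 0 0 0 0 0 30"

```text
t: 37.5
eef_pos: [467.1, 45.3, 104.5]
tcp_rot: [3.142, -0.0, -0.0]
ft_force: [-0.4, 0.2, -0.3]
opening: 0.421
grip_force: 29.9
```

>>> jog_arm --pt "0 0 0 1 0 0 30" --pt "0 0 0 0 0 0 30"

```text
t: 37.75
eef_pos: [468.1, 45.3, 104.5]
tcp_rot: [3.142, -0.0, -0.0]
ft_force: [-0.1, 0.2, -0.5]
opening: 0.416
grip_force: 29.9
```

>>> jog_arm --pt "0 0 0 1 0 0 30" --pt "0 0 0 0 0 0 30"

```text
t: 38.0
eef_pos: [469.1, 45.3, 104.5]
tcp_rot: [3.142, -0.0, -0.0]
ft_force: [-0.1, 0.1, -1.2]
opening: 0.418
grip_force: 29.9
```

>>> jog_arm --pt "0 0 0 0.8 0 0 30" --pt "0 0 0 0 0 0 30"

```text
t: 38.25
eef_pos: [469.9, 45.3, 104.5]
tcp_rot: [3.142, -0.0, -0.0]
ft_force: [-0.6, -0.4, -1.2]
opening: 0.415
grip_force: 29.9
```

>>> jog_arm --pt "0 0 0 0.8 0 0 30" --pt "0 0 0 0 0 0 30"

```text
t: 38.5
eef_pos: [470.7, 45.3, 104.5]
tcp_rot: [3.142, -0.0, -0.0]
ft_force: [0.2, -0.4, -0.4]
opening: 0.423
grip_force: 29.9
```

>>> jog_arm --pt "0 0 0 0.7 0 0 30" --pt "0 0 0 0 0 0 30"

```text
t: 38.75
eef_pos: [471.4, 45.3, 104.5]
tcp_rot: [3.142, -0.0, -0.0]
ft_force: [0.5, -0.1, -0.6]
opening: 0.419
grip_force: 29.9
```

>>> jog_arm --pt "0 0 0 0.8 0 0 30" --pt "0 0 0 0 0 0 30"

```text
t: 39.0
eef_pos: [471.8, 45.3, 104.5]
tcp_rot: [3.142, 0.001, -0.0]
ft_force: [-2.6, -1.5, 1.8]
opening: 0.424
grip_force: 29.9
```

>>> jog_arm --pt "0 0 0 0.8 0 0 30" --pt "0 0 0 0 0 0 30"

```text
t: 39.25
eef_pos: [471.9, 45.3, 104.4]
tcp_rot: [3.142, 0.003, -0.0]
ft_force: [-6.0, -1.7, 4.2]
opening: 0.415
grip_force: 29.9
```

Run:
```python
from h import *
np.set_printoptions(precision=1,suppress=True)
for c in('top','side'):
    m=cloud(shot(c)).reshape(-1,3);m=m[(m[:,0]>400)&(m[:,0]<470)&(abs(m[:,1]-47)<22)&(m[:,2]>25)&(m[:,2]<50)]
    if len(m)>10: print(c,len(m),np.percentile(m,[1,99],axis=0))
```

```text
side 229 [[423.9  25.2  25.5]
 [462.2  66.7  47.1]]
```

>>> jog_arm --pt "0 0 0 -0.7 -1.5 0 30" --pt "0 0 0 0 -1.5 0 30" --pt "0 0 0 0 -1 0 30" --pt "0 0 0 0 0 0 30"

```text
t: 39.85
eef_pos: [471.8, 49.4, 104.3]
tcp_rot: [3.141, 0.001, -0.0]
ft_force: [-4.0, -1.4, -0.7]
opening: 0.418
grip_force: 29.9
```

>>> jog_arm --pt "0 0 0 0 -0.8 0 30" --pt "0 0 0 0 0 0 30"

```text
t: 40.1
eef_pos: [471.8, 50.1, 104.3]
tcp_rot: [3.141, 0.001, -0.0]
ft_force: [-5.2, -1.8, -0.9]
opening: 0.42
grip_force: 29.9
```

>>> jog_arm --pt "0 0 0 0 -0.8 0 30" --pt "0 0 0 0 0 0 30"

```text
t: 40.35
eef_pos: [471.8, 50.4, 104.4]
tcp_rot: [3.141, 0.001, 0.001]
ft_force: [-4.2, -8.9, -0.7]
opening: 0.42
grip_force: 29.9
```

Contact on the rail. I'll lower, release and check.

>>> jog_arm --pt "0 0 0 0.5 -0.2 0.5 30" --pt "0 0 0 0 0 0.5 30" --pt "0 0 0 0 0 0 30"

```text
t: 40.72
eef_pos: [472.0, 50.5, 104.2]
tcp_rot: [3.141, 0.002, 0.001]
ft_force: [-10.1, -12.1, 16.1]
opening: 0.415
grip_force: 30.0
```

>>> jog_arm --pt "0 0 0 0 0 0 42" --pt "0 0 0 0 0 0 46" --pt "0 0 0 0 0 0 50" --pt "0 0 0 0 0 -5 55" --pt "0 0 0 0 0 -20 60" --pt "0 0 0 0 0 -50 60" --pt "0 0 0 0 0 -60 60" --pt "0 0 0 0 0 -60 30" --pt "0 0 0 0 60 0 30" --pt "0 0 0 0 60 0 30"

```text
t: 41.98
eef_pos: [472.6, -69.7, 299.8]
tcp_rot: [3.141, -0.002, 0.002]
ft_force: [0.2, 0.3, -0.8]
opening: 0.375
grip_force: 0.0
```

>>> jog_arm --pt "0 0 0 0 60 0 50" --pt "0 0 0 0 0 0 50"

```text
t: 42.22
eef_pos: [472.5, -132.0, 298.7]
tcp_rot: [3.141, -0.0, -0.005]
ft_force: [0.1, 0.5, -0.6]
opening: 0.507
grip_force: 0.0
```

```bash
python3 chk.py 50.5 st2.png
```

```text
42.225 [ 472.5 -132.   298.7] [ 0.1  0.5 -0.6]
top 560
((461.70611572265625, 50.14878845214844), (74.98384094238281, 48.16798782348633), 0.6376277804374695) ((474.80902099609375, 51.42737579345703), (39.01988220214844, 39.1884651184082), 88.71735382080078) [476.9  51.4  52.5] [424.6  31.1  33.8 499.   70.6  55.6]
tilt deg [-0.3  0.7]
side 466
((461.5406188964844, 50.76326370239258), (47.4390983581543, 76.27085876464844), 88.49739837646484) ((476.5745849609375, 50.320552825927734), (41.141319274902344, 44.90004348754883), 5.952489376068115) [477.9  50.   52.4] [424.8  28.   31.2 496.1  70.8  54.8]
tilt deg [-0.1 -0.1]
```

View pics/st2.png

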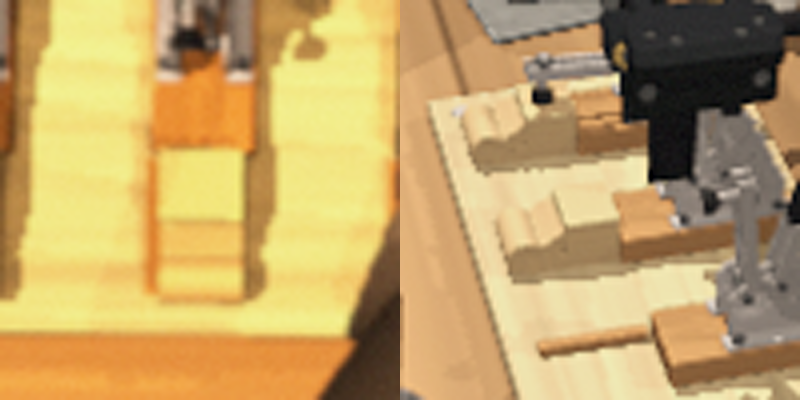

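The blank in station 2 is square against both stops (heel on the riser at (205,150), rail on its left). Now I'll clamp it.

>>> jog_arm --pt "0 0 0 26 -46 0 50" --pt "0 0 0 26 -46 0 50" --pt "0 0 0 25 -46 0 50" --pt "0 0 0 25 -45 0 50" --pt "0 0 0 0 0 0 50" --pt "0 0 0 0 0 40 50" --pt "0 0 0 0 0 40 50" --pt "0 0 0 0 0 0 50" --pt "0 0 0 0 0 0 10" --pt "0 0 0 0 0 0 10"

```text
t: 43.58
eef_pos: [575.1, 54.2, 220.2]
tcp_rot: [3.141, -0.003, -0.0]
ft_force: [1.2, -0.2, -0.5]
opening: 0.369
grip_force: 0.0
```

>>> jog_arm --pt "0 0 0 0 0 0 10" --pt "0 0 0 0 0 0 10" --pt "0 0 0 0 0 0 10"

```text
t: 43.95
eef_pos: [575.0, 51.7, 219.6]
tcp_rot: [3.137, -0.001, 0.0]
ft_force: [-1.4, -19.4, 5.0]
opening: 0.191
grip_force: 30.0
```

>>> jog_arm --pt "0 0 0 3 2.5 0 10" --pt "0 0 0 8 0 0 10" --pt "0 0 0 8 0 0 10" --pt "0 0 0 8 0 1 10" --pt "0 0 0 8 0 2 10" --pt "0 0 0 7 0 4 10" --pt "0 0 0 6 0 5 10" --pt "0 0 0 4 0 6 10" --pt "0 0 0 3 0 8 10" --pt "0 0 0 2 0 8 10"

```text
t: 45.2
eef_pos: [636.3, 51.1, 188.9]
tcp_rot: [3.141, -0.016, -0.0]
ft_force: [15.2, -1.1, 13.3]
opening: 0.189
grip_force: 30.0
```

>>> jog_arm --pt "0 0 0 1 0 8 10" --pt "0 0 0 1 0 8 10" --pt "0 0 0 1 0 8 10" --pt "0 0 0 0 0 8 10" --pt "0 0 0 0 0 8 10" --pt "0 0 0 0 0 5 10" --pt "0 0 0 0 0 3 10" --pt "0 0 0 0 0 0 10"

```text
t: 46.2
eef_pos: [637.5, 51.1, 138.2]
tcp_rot: [3.141, -0.008, -0.0]
ft_force: [11.2, -1.8, 2.8]
opening: 0.187
grip_force: 30.0
```

>>> jog_arm --pt "0 0 0 0 0 0 45" --pt "0 0 0 0 0 0 45" --pt "0 0 0 0 0 -50 45" --pt "0 0 0 0 0 -60 45" --pt "0 0 0 0 0 -60 50" --pt "0 0 0 -50 30 0 50" --pt "0 0 0 -50 30 0 50" --pt "0 0 0 -50 40 0 50" --pt "0 0 0 0 60 0 50" --pt "0 0 0 0 60 0 50"

```text
t: 47.45
eef_pos: [485.1, -168.7, 307.1]
tcp_rot: [3.141, -0.001, 0.0]
ft_force: [0.4, 1.1, 0.4]
opening: 0.524
grip_force: 0.0
```

```bash
python3 chk.py 50.5;python3 chk.py 168.5
python3 - <<'E'
from h import *
d=shot('side')
e=shot('top')
im=np.zeros((600,800,3),np.uint8)
im[:600,:420]=cv2.resize(d['color'][130:310,270:396],(420,600),interpolation=cv2.INTER_CUBIC)
im[:450,420:]=cv2.resize(e['color'][130:290,100:235],(380,450),interpolation=cv2.INTER_CUBIC)
cv2.imwrite('pics/c2.png',im[:,:,::-1])
for yc in(48,165):
  m=cloud(d).reshape(-1,3);m=m[(m[:,0]>470)&(m[:,0]<680)&(abs(m[:,1]-yc)<16)&(m[:,2]>62)]
  print(yc,[(a,int(np.median(k[:,2]))) for a in range(470,680,15) if len(k:=m[(m[:,0]>=a)&(m[:,0]<a+15)])>3])
E
```

```text
47.45 [ 485.1 -168.7  307.1] [0.4 1.1 0.4]
top 497
((461.7928771972656, 50.27381896972656), (74.8235092163086, 48.227134704589844), 0.29265809059143066) ((477.2535400390625, 51.50897216796875), (35.911800384521484, 38.35922622680664), 0.6545856595039368) [477.   51.3  52.6] [424.6  30.9  34.1 499.   70.7  55.1]
tilt deg [ 1.  -0.2]
side 444
((461.9964294433594, 49.79383850097656), (46.43647384643555, 76.648193359375), 89.12641143798828) ((477.2628173828125, 49.46464538574219), (40.748695373535156, 36.81724548339844), 86.21772003173828) [477.6  46.7  52.7] [424.9  28.2  30.6 496.5  70.1  55.3]
tilt deg [1.8 1.6]
47.55 [ 485.5 -171.7  306.5] [-0.1  0.2 -0.2]
top 505
((461.50238037109375, 168.09774780273438), (76.79352569580078, 47.97647476196289), 0.17997796833515167) ((476.0407409667969, 168.98548889160156), (35.855953216552734, 41.207763671875), 0.5729400515556335) [477.  167.   52.7] [423.4 148.7  33.  497.8 189.3  55.9]
tilt deg [1.2 0.5]
side 373
((462.4005126953125, 169.1802520751953), (49.30979537963867, 75.62609100341797), 88.66693115234375) ((476.97698974609375, 168.47073364257812), (37.23082733154297, 44.01041793823242), 0.7337624430656433) [477.9 165.   52.9] [424.7 146.   31.3 496.3 188.6  55.5]
tilt deg [-0.2  0.2]
48 [(470, 80), (485, 77), (500, 76), (515, 75), (530, 73), (575, 70), (590, 68), (605, 85), (635, 89), (650, 89)]
165 [(470, 78), (485, 76), (500, 77), (515, 74), (530, 77), (545, 94), (590, 95), (605, 94), (620, 93), (650, 91)]
```

View pics/c2.png

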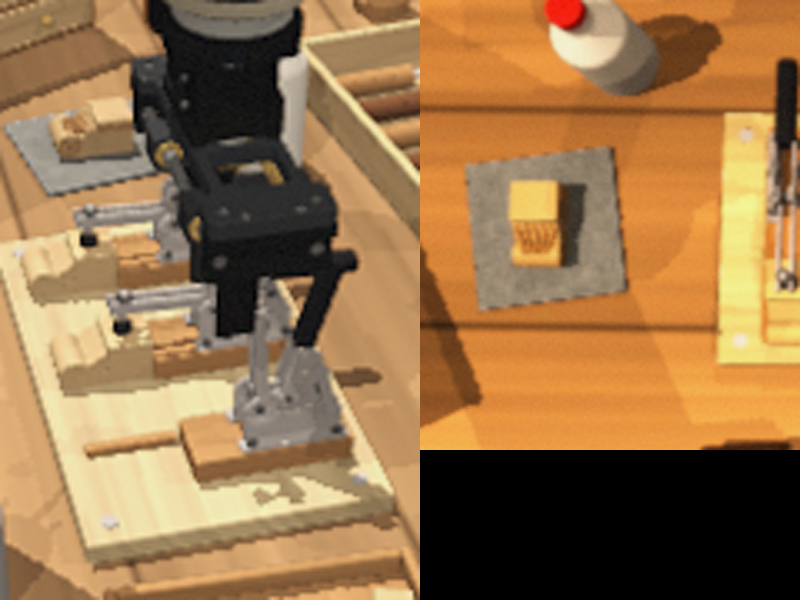

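Both blanks are clamped at their stops: pads at (88,238) and (120,325), bars level. The carved corbel stands mid-felt at (537,222), and the bottle is upright. I'll compare the grip heights with station 1's original clamped reading, then hand in.

Run:
```python
from h import *
np.set_printoptions(precision=1,suppress=True)
m0=cloud(shot('top')).reshape(-1,3);ok=True
for yc in(50.5,168.5):
    m=m0[(m0[:,0]>565)&(m0[:,0]<665)&(abs(m0[:,1]-yc)<14)&(m0[:,2]>82)&(m0[:,2]<130)]
    q=np.percentile(m,[2,50,98],axis=0).T.ravel();print(yc,len(m),q)
    k=m[(m[:,0]>610)];med=np.median(k[:,2]);print(med);ok&=abs(med-93)<4
print(ok)
f=m0[(abs(m0[:,0]-735)<60)&(abs(m0[:,1]+190)<60)];g=m0[(abs(m0[:,0]-662)<60)&(abs(m0[:,1]-305)<60)];print(f[:,2].max(),g[:,2].max())
if ok: print(env.job_done())
```

```text
50.5 262 [571.7 616.  655.9  42.5  50.8  60.1  86.1  93.9  99.3]
93.27376148624944
168.5 288 [568.8 613.9 655.1 159.5 168.2 178.1  85.4  93.2  99.2]
92.62784324177937
True
191.92437792505575 176.1100617420791
the job is handed in; nothing more can be done
None
```

The job is handed in: the carved corbel stands on its back in the middle of the felt, both blanks in the tray are clamped against their stops in stations of their own, and the figure and glue bottle are still upright; no verdict came back.

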